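# Find the brass seal blank by weight and hold it in the vice

## Task

Of the two black company-seal blanks in the wooden stand one is brass and one is resin: lift each right out of the stand in turn to feel which is heavier, and leave the lighter one standing in the stand. Take the heavier to the open seal vice and lower it gently between the jaws until its foot is on the bed, midway between the side cheeks, upright and flat against the fixed jaw (the far one, away from the loose sliding jaw). Finish while still gripping it there, so that I can close the jaw and drive the wedge; leave the things lying about alone.

Things in the scene. Friction and masses are not known exactly. Their poses are not given: they have to be found in the camera images.
- blank_1_mid (a point): one of two square company-seal blanks: upright black bar 24 x 24 mm, 60 mm tall, small red dot near the top of one side; looks just like the second one. One of the two is brass under the black finish (about 240 to 315 g), the other resin (55 to 90 g); only lifting tells which. This point: its centre, 30 mm above its foot; z up its length, x and y square to its sides
- blank_2_mid (a point): one of two square company-seal blanks: upright black bar 24 x 24 mm, 60 mm tall, small red dot near the top of one side; looks just like the first one. One of the two is brass under the black finish (about 240 to 315 g), the other resin (55 to 90 g); only lifting tells which. This point: its centre, 30 mm above its foot; z up its length, x and y square to its sides
- stand: brown wooden stand that holds the blanks, 60 (x) x 150 (y) x 24 mm high, fixed to the desk, with two square sockets in a row along its y axis, 76 mm apart. Origin: centre of its underside
- socket_left (a point): centre of the floor of the stand's socket at its +y end; socket 28 x 28 mm and 16 mm deep, its floor 8 mm above the desk, so that a blank stands 44 mm proud of the stand. Sides parallel to the stand's x and y axes
- socket_right (a point): centre of the floor of the stand's socket at its -y end; same size as the other
- seal_vice: wooden seal vice, 150 (x) x 88 (y) x 44 mm, fixed. Origin: centre of underside, x along its length to the fixed jaw. Above the desk: bed 12 mm, fixed jaw top 42 mm, cheek tops 37 mm, sliding jaw top 44 mm. Fixed jaw's face 37.5 mm along +x, square to x; side cheeks 31 to 44 mm to each side . Sliding jaw 20 mm thick, 57 mm wide, on the -x side of the gap; no wedge is in: it is loose
- seal_vice_jaw (a joint): how far the sliding jaw stands back from its foremost place, in m: the gap between the jaws is 20 mm plus this value. It starts at 12 to 20 mm, wide enough for a blank, and slides with about 1.5 N of friction
- vice_seat (a point): point on the vice's bed where the middle of the blank's foot belongs: midway between the cheeks, 12 mm in front of the fixed jaw's face. Axes as the vice's (x towards the fixed jaw, z up)
- wood_wedge: dark wooden packing wedge, 12 x 69 x 8 mm, lying on the desk beside the vice on its left; leave it alone. Origin: centre of its underside, y along its length
- wood_slip: dark wooden packing slip, 17 x 88 x 9 mm, lying on the desk beside the vice on its right; leave it alone. Origin: centre of its underside, y along its length
- graver_5: seal-carving knife with a dark wooden handle, 11 x 160 x 12 mm, lying on the desk nearer to the robot than the stand; leave it alone. Origin: centre of its underside, y along its length (handle at +y)
- seal_5: short red seal blank, 15 x 45 x 15 mm, lying on the desk nearer to the robot than the vice; leave it alone. Origin: centre of its underside, y along its length

How it is judged:
On the way, in this order (a step that is already met when the one before it is completed fails the run):
1. the lighter blank is lifted right out while the heavier stands in the stand (which it loads with over 1.6 N) (((height (world z) of blank_2_mid above 0.068 m and contact force between the fingers and blank_2 above 1 N and contact force between blank_2 and stand below 0.05 N and contact force between blank_1 and stand above 1.6 N) or (height (world z) of blank_1_mid above 0.068 m and contact force between the fingers and blank_1 above 1 N and contact force between blank_1 and stand below 0.05 N and contact force between blank_2 and stand above 1.6 N))), for 0.2 s.
2. the heavier blank is lifted right out while the lighter stands in the stand (which it loads with under 1.6 N) (((height (world z) of blank_1_mid above 0.068 m and contact force between the fingers and blank_1 above 1 N and contact force between blank_1 and stand below 0.05 N and contact force between blank_2 and stand below 1.6 N and ((horizontal distance between blank_2_mid and socket_left below 0.004 m or horizontal distance between blank_2_mid and socket_right below 0.004 m) and height (world z) of blank_2_mid below 0.042 m and angle between blank_2_mid's own z axis and vertical below 0.12 rad)) or (height (world z) of blank_2_mid above 0.068 m and contact force between the fingers and blank_2 above 1 N and contact force between blank_2 and stand below 0.05 N and contact force between blank_1 and stand below 1.6 N and ((horizontal distance between blank_1_mid and socket_left below 0.004 m or horizontal distance between blank_1_mid and socket_right below 0.004 m) and height (world z) of blank_1_mid below 0.042 m and angle between blank_1_mid's own z axis and vertical below 0.12 rad)))), for 0.2 s.
At the end, for the whole second after the job is handed in: Heavier blank gripped (over 2 N) and resting in the vice (over 1 N): within 2.2 mm of the fixed jaw, 2 mm of the bed, 12 mm of midway between the cheeks, upright within 4 and square within 4.5 degrees. Lighter blank at rest, not touched, upright in a socket within 4 mm of its middle (((x of blank_1_mid in the frame of vice_seat between -0.0022 and 0.0022 m and y of blank_1_mid in the frame of vice_seat between -0.012 and 0.012 m and z of blank_1_mid in the frame of vice_seat between 0.028 and 0.032 m and angle between blank_1_mid's own z axis and vertical below 0.07 rad and (angle between the x axis of blank_1_mid and the x axis of seal_vice, either way round below 0.08 rad or angle between the x axis of blank_1_mid and the y axis of seal_vice, either way round below 0.08 rad) and contact force between blank_1 and seal_vice above 1 N and contact force between the fingers and blank_1 above 2 N and contact force between the fingers and blank_2 below 0.05 N and linear speed of blank_2 below 0.02 m/s and contact force between blank_2 and stand below 1.6 N and ((horizontal distance between blank_2_mid and socket_left below 0.004 m or horizontal distance between blank_2_mid and socket_right below 0.004 m) and height (world z) of blank_2_mid below 0.042 m and angle between blank_2_mid's own z axis and vertical below 0.12 rad)) or (x of blank_2_mid in the frame of vice_seat between -0.0022 and 0.0022 m and y of blank_2_mid in the frame of vice_seat between -0.012 and 0.012 m and z of blank_2_mid in the frame of vice_seat between 0.028 and 0.032 m and angle between blank_2_mid's own z axis and vertical below 0.07 rad and (angle between the x axis of blank_2_mid and the x axis of seal_vice, either way round below 0.08 rad or angle between the x axis of blank_2_mid and the y axis of seal_vice, either way round below 0.08 rad) and contact force between blank_2 and seal_vice above 1 N and contact force between the fingers and blank_2 above 2 N and contact force between the fingers and blank_1 below 0.05 N and linear speed of blank_1 below 0.02 m/s and contact force between blank_1 and stand below 1.6 N and ((horizontal distance between blank_1_mid and socket_left below 0.004 m or horizontal distance between blank_1_mid and socket_right below 0.004 m) and height (world z) of blank_1_mid below 0.042 m and angle between blank_1_mid's own z axis and vertical below 0.12 rad)))); the arm keeps its last pose, push and grip.
It fails at once if a thing lying about is moved by more than 25 mm (distance of any of wood_wedge, wood_slip, graver_5, seal_5 from where it was at the start of the episode above 0.025 m).
It fails at once if a blank is rammed into the vice with more than 50 N (contact force between any of blank_1, blank_2 and seal_vice above 50 N).
It also fails if it takes over 67 s, if anything falls off the work surface, if the arm or the gripper's body presses on something with over 40 N, if the wrist force passes 120 N, or if a joint passes its speed limit or range.

## Robot

A 7-joint arm with a two-finger parallel gripper is mounted at the origin on a cart in front of the work surface, level with it; the furniture and walls round the work are solid. World frame = base frame: x ahead of the robot, y to its left, z up, the work surface at z = 0. Lengths are in m, angles in rad, forces in N, time in s.
With the tool pointing down it reaches from about 0.4 to 0.75 m from the base axis. Payload 19.5 kg.
Tool frame: the origin (TCP) lies between the finger pads; the fingertips stand 19 mm ahead of it and the grasp point (between the pads) is the TCP (ctrl.tcp_to_tips is the distance from the TCP to the fingertips, in m); z points along the fingers, y is the line along which they close (so a half turn about z gives the same grasp; the last joint's range is limited). The gripper opens to 85 mm and grips with 20 to 120 N. Pads are 22 mm wide; open, the fingers measure 114 mm over their backs; the gripper's body (76 mm by 85 mm) begins 54 mm behind the grasp point. The pads swing forward as they close: fully open they stand 13 mm farther back than shut.
Start: joints at [1.138, 0.707, -0.028, 1.485, 0.022, 0.951, -0.075], TCP at [0.219, -0.532, 0.25] pointing down, gripper open.
Joint ranges: [-2.71, 2.71], [-0.32, 2.16], [-1.57, 1.52], [0, 2.45], [-1.46, 4.6], [0, 2.02], [-2.83, 2.83]. Speed limits (rad/s): [1.89, 1.89, 2.57, 2.57, 3.01, 3.01, 3.01].

## Interface

Orientations are given as a unit quaternion [w, x, y, z].
In Python, from station import ctrl gives the robot as it stands.
- The arm moves only by the tool carry_out, never from a script. Its argument "motion" is a list of rows, each an object of numbers: "fingers": the opening, from 0 (shut) to 1 (fully open); "tx", "ty", "tz": the shift along the world's x, y, z in cm; "twist": the turn about the world's z in degrees. In form: [{"fingers": .., "tx": .., "ty": .., "tz": .., "twist": ..}, ...]. A call has 1 to 8 rows; each row shifts and turns the commanded pose from where the row before left it; what a row does not reach is not made up. A row lasts 1/10 s, in which the tool goes at most 50 mm and 8.59 degrees, less where a joint would pass 70% of its speed; a pose out of reach is approached as far as the arm can. A call is refused whole if a number of a shift passes 5 or a number of a turn 8.59, either way. A call with a gripper value outside its range is refused whole. The fingers move at their own pace and stop on an object; the grip force is fixed at half the most. Time passes only in rows, so rows that do not move let the fingers close. It gives the time, the measured TCP pose, the force, the opening and the grip force at its end, in the units of the state.
- ctrl.read_state(): the state, without advancing time (a new reading comes with each control period).
- ctrl.grab_frame(name): name is "side" or "top" or "wrist"; returns a dict with "img" (400x640x3 uint8, red, green, blue), "depth" (400x640 float32, m along the optical axis (not along the pixel's ray), 0 where there is no reading), "mtx" (3x3 intrinsics, pixels), "dist_coeffs" ([k1, k2, p1, p2, k3] as OpenCV has them; the pictures are not rectified), "rvec" (rotation vector, rad) and "tvec" (3), from world to camera coordinates, as OpenCV has them. Camera axes: x right, y down, z forward; pixel columns grow to the right and rows downward; lengths in m; the calibration is good to about 2 mm. A picture is of the moment at which its call begins.
- ctrl.job_done(): hands the job in; it is judged then, once.
Trained networks look in a picture, given as the dict that the camera call returned (one of the last four; its "shot" number tells which), for a name from the list of things; names that differ only in an ending like _2 or _b are one class to them, and where a whole thing is asked for, a point or a joint stands for the part that bears it (a point fixed in the world has none). Each returns a list of dicts, best first, with "confidence" (0 to 1); they miss things now and then, are a little off and sometimes report something else, mostly with a low value. They report only what shows in the picture. A call takes as long as a camera call.
- ctrl.search_frame(name, picture): "rect" ([left, top, right, bottom] in pixels, round what is visible of it).
The state is a dict: "t": time; "joints": joint angles; "joint_vel": joint speeds; "joint_torque": joint torques, N m; "tcp_pos": TCP position; "orientation": TCP orientation; "wrist_force": force on the tool from outside, world axes, zero at the start; "moment": the same for the moment, N m; "width": finger opening in m; "gripper_force": force on a finger pad.
Only numpy, scipy, OpenCV 4.12 (cv2) and the standard library are available. Lean on these libraries where they do the work, as an engineer would, in place of code of your own. Each camera call takes 0.05 s, during which the arm holds its last target. There are 200 camera calls.

## Working session

There is one attempt and no reset: what is moved stays moved. The work goes in short steps, Python scripts to look and compute and a tool call to move; the robot and the scene stay as the last step left them, time stands still between calls to the robot, and variables do not carry over. Pictures are saved under pics/ and viewed, at most 10 in all, crops included, and the job is handed in when it is done.

Besides the shell and the picture viewer there is one more tool, called after "Call:" as name([rows], argument=value, ...), one row to a line, values as JSON. carry_out: Moves the arm, as the interface text tells. Its arguments: {"type":"object","properties":{"motion":{"type":"array","items":{"type":"object","properties":{"fingers":{"type":"number"},"tx":{"type":"number"},"ty":{"type":"number"},"tz":{"type":"number"},"twist":{"type":"number"}}}}},"required":["motion"]}

```bash
mkdir -p pics; cat > h.py <<'E'
import numpy as np, cv2
from station import ctrl
def world(f, uv, z=None):
    """pixels -> world, by depth or by plane z"""
    uv=np.atleast_2d(np.asarray(uv,float)); R=cv2.Rodrigues(np.array(f["rvec"],float))[0]; t=np.array(f["tvec"],float).ravel()
    n=cv2.undistortPoints(uv.reshape(-1,1,2),np.array(f["mtx"]),np.array(f["dist_coeffs"])).reshape(-1,2)
    d=np.c_[n,np.ones(len(n))]
    if z is None:
        s=f["depth"][uv[:,1].round().astype(int),uv[:,0].round().astype(int)]
    else:
        c=-R.T@t; s=(z-c[2])/(d@R)[:,2]
    return (d*np.asarray(s)[:,None]-t)@R
def cloud(f, rect=None):
    h,w=f["depth"].shape; l,t,r,b=rect or (0,0,w,h)
    v,u=np.mgrid[int(t):int(b),int(l):int(r)]; uv=np.c_[u.ravel(),v.ravel()]
    return uv,world(f,uv)
def save(f,name): cv2.imwrite("pics/"+name,cv2.cvtColor(f["img"],cv2.COLOR_RGB2BGR))
E
python3 - <<'E'
from h import *
np.set_printoptions(precision=4,suppress=True)
s=ctrl.read_state(); print(s)
for n in ["top","side"]:
    f=ctrl.grab_frame(n); save(f,n+"0.png")
    R=cv2.Rodrigues(np.array(f["rvec"],float))[0]; print(n,"cam",-R.T@np.array(f["tvec"]).ravel())
    for k in ["blank_1_mid","stand","seal_vice","seal_vice_jaw","wood_wedge","wood_slip","graver_5","seal_5"]:
        for o in ctrl.search_frame(k,f)[:3]:
            r=np.array(o["rect"]); c=[(r[0]+r[2])/2,(r[1]+r[3])/2]; print(k,round(o["confidence"],2),r.round(),world(f,c)[0])
E
```

```text
{'t': 0.0, 'joints': array([ 1.1383,  0.707 , -0.0276,  1.485 ,  0.022 ,  0.9509, -0.0755]), 'joint_vel': array([ 0.0011, -0.0014, -0.0002,  0.0002,  0.0002,  0.0017, -0.001 ]), 'joint_torque': array([  0.0002, -88.3229,   1.2346, -23.6168,   0.0169,   0.0066,
        -0.    ]), 'tcp_pos': array([ 0.2189, -0.5314,  0.2499]), 'orientation': array([-0.0005,  0.981 ,  0.1941, -0.0001]), 'wrist_force': array([-0.8656,  0.3873,  0.8088]), 'moment': array([-0.0007, -0.026 , -0.0128]), 'gripper_force': 0.0, 'width': 0.08525934492716683}
top cam [ 0.2562 -0.019   1.2999]
stand 0.88 [231. 155. 289. 185.] [0.5365 0.1497 0.0212]
seal_vice 0.55 [392. 156. 433. 214.] [ 0.4997 -0.2908  0.0434]
seal_vice 0.33 [294. 221. 323. 230.] [0.3791 0.0047 0.0059]
seal_vice 0.22 [231. 152. 289. 183.] [0.5439 0.1498 0.0222]
seal_vice_jaw 0.76 [401. 181. 423. 192.] [ 0.4954 -0.2888  0.0438]
seal_vice_jaw 0.36 [374. 241. 391. 248.] [ 0.33   -0.2081  0.0148]
wood_wedge 0.4 [376. 164. 396. 180.] [ 0.5438 -0.2214  0.005 ]
wood_slip 0.53 [424. 190. 447. 206.] [ 0.4698 -0.364   0.0104]
graver_5 0.54 [290. 221. 338. 230.] [ 0.3803 -0.011   0.0008]
side cam [0.2609 0.821  0.7185]
blank_1_mid 0.83 [251. 235. 267. 262.] [0.5516 0.2028 0.0584]
stand 0.89 [241. 226. 302. 279.] [0.5354 0.1763 0.0233]
seal_vice 0.61 [301. 129. 359. 168.] [ 0.4959 -0.2544  0.0364]
seal_vice_jaw 0.64 [330. 136. 337. 147.] [ 0.49   -0.287   0.0419]
wood_wedge 0.39 [304. 157. 318. 172.] [ 0.5438 -0.2131  0.0024]
wood_wedge 0.35 [251. 233. 268. 261.] [0.5512 0.1997 0.0608]
graver_5 0.63 [349. 190. 354. 236.] [ 0.388  -0.0135  0.0093]
seal_5 0.38 [383. 167. 389. 178.] [ 0.3234 -0.1935  0.0173]
```

View pics/top0.png

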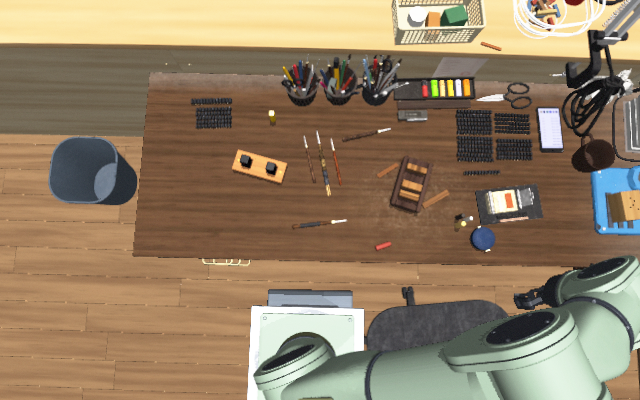

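View pics/side0.png

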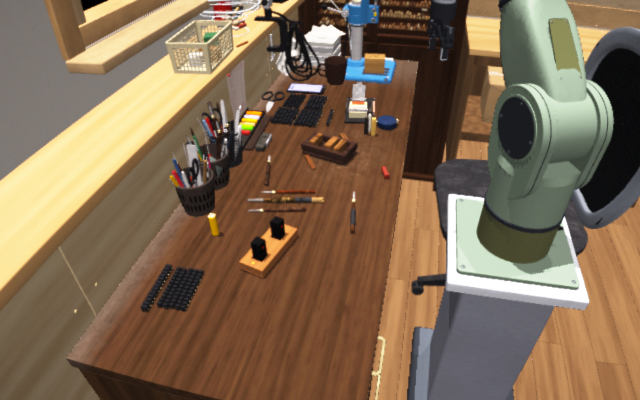

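Top view: the stand is at about (260,166) with blanks at (245,161) and (271,168). The vice is at about (411,184), tilted. The side view shows the same layout, with blanks at (259,248) and (277,228). Next I'll measure them from depth.

```bash
python3 - <<'E'
from h import *
np.set_printoptions(precision=4,suppress=True)
def box(P): return cv2.minAreaRect((P[:,:2]*1000).astype(np.float32))
for n,rs in [("top",((225,148,295,190),(385,148,440,220))),("side",((235,210,310,285),(295,122,365,172)))]:
    f=ctrl.grab_frame(n)
    uv,P=cloud(f,rs[0])
    top=P[(P[:,2]>.018)&(P[:,2]<.03)]; print(n,"stand",box(top))
    b=P[(P[:,2]>.060)&(P[:,2]<.075)]
    if len(b)>8:
        _,l,c=cv2.kmeans(b[:,:2].astype(np.float32),2,None,(3,50,1e-5),5,0)
        for i in (0,1): q=b[l.ravel()==i]; print("blank",len(q),q.mean(0),box(q))
    uv,P=cloud(f,rs[1])
    v=P[(P[:,2]>.03)&(P[:,2]<.05)]; print("vice",box(v),len(v))
s=ctrl.read_state(); print(cv2.Rodrigues(np.eye(3))[0].T if 0 else s["orientation"])
from scipy.spatial.transform import Rotation as Ro
print(Ro.from_quat(s["orientation"],scalar_first=True).as_matrix())
f=ctrl.grab_frame("wrist"); R=cv2.Rodrigues(np.array(f["rvec"],float))[0]; print("wcam",-R.T@np.array(f["tvec"]).ravel(),R,f["mtx"])
E
```

```text
top stand ((549.5904541015625, 152.71524047851562), (151.2826690673828, 61.09984588623047), 75.83779907226562)
blank 76 [0.5586 0.1891 0.0676] ((559.0882568359375, 189.75132751464844), (25.227108001708984, 23.996368408203125), 73.57417297363281)
blank 74 [0.5396 0.1152 0.0676] ((539.3529052734375, 115.73213195800781), (24.084510803222656, 24.514673233032227), 74.15137481689453)
vice ((507.7989196777344, -291.205810546875), (88.63479614257812, 149.724853515625), 73.21212768554688) 1126
side stand ((549.816162109375, 152.67633056640625), (152.76075744628906, 62.85797882080078), 75.22612762451172)
blank 122 [0.5582 0.1923 0.067 ] ((559.53662109375, 189.8603057861328), (24.80464744567871, 26.254404067993164), 74.75037384033203)
blank 110 [0.5391 0.1182 0.0667] ((540.140625, 115.70101928710938), (26.37520980834961, 25.49799346923828), 74.31792449951172)
vice ((493.59942626953125, -340.1296691894531), (198.89894104003906, 151.8163604736328), 76.1114730834961) 663
[-0.0001  0.981   0.1941 -0.    ]
[[ 0.9246  0.3809 -0.    ]
 [ 0.3809 -0.9246  0.0001]
 [ 0.     -0.0001 -1.    ]]
wcam [ 0.2862 -0.5029  0.374 ] [[ 0.3812 -0.9245  0.0013]
 [-0.8866 -0.3652  0.2839]
 [-0.262  -0.1094 -0.9589]] [[289.542    0.     322.4845]
 [  0.     289.542  196.7484]
 [  0.       0.       1.    ]]
```

Call:
carry_out([
  {"fingers":0.65,"tx":3.5,"ty":3,"tz":0,"twist":-4.6},
  {"fingers":0.65,"tx":3.5,"ty":3,"tz":0,"twist":-4.6},
  {"fingers":0.65,"tx":3.5,"ty":3,"tz":0,"twist":-4.6},
  {"fingers":0.65,"tx":3.5,"ty":3,"tz":0,"twist":-4.6},
  {"fingers":0.65,"tx":3.5,"ty":3,"tz":0,"twist":-4.6},
  {"fingers":0.65,"tx":3.5,"ty":3,"tz":0,"twist":-4.6},
  {"fingers":0.65,"tx":3.5,"ty":3,"tz":0,"twist":-4.6},
  {"fingers":0.65,"tx":3.5,"ty":3,"tz":0,"twist":-4.6},
])

```text
t: 1.85
tcp_pos: [0.5004, -0.2901, 0.2504]
orientation: [0.0, 0.992, -0.127, 0.0]
wrist_force: [-0.4, -0.6, -0.8]
width: 0.0552
gripper_force: 0.0
```

```bash
python3 - <<'E'
from h import *
np.set_printoptions(precision=4,suppress=True)
f=ctrl.grab_frame("wrist"); save(f,"w1.png"); np.savez("w1.npz",**{k:f[k] for k in ("img","depth","mtx","dist_coeffs","rvec","tvec")})
for k in ["seal_vice","seal_vice_jaw"]:
    for o in ctrl.search_frame(k,f)[:2]: print(k,round(o["confidence"],2),np.round(o["rect"]))
print(ctrl.read_state()["tcp_pos"],ctrl.read_state()["joints"])
E
```

```text
seal_vice 0.82 [283. 104. 360. 228.]
seal_vice 0.61 [  2. 213.  35. 244.]
seal_vice_jaw 0.72 [297. 161. 349. 185.]
[ 0.501  -0.289   0.2498] [ 0.3563  0.7252  0.2271  1.4765 -0.1843  0.9611 -1.1843]
```

View pics/w1.png

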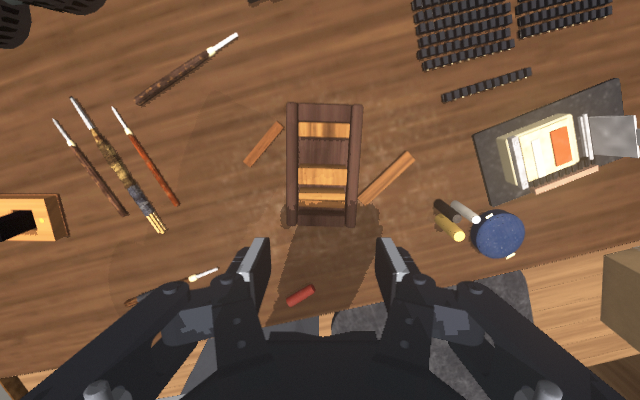

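The vice fills about (283–360, 104–228), fixed jaw at the top of the picture, with alternating dark and light bands. I'll get a height profile along its axis.

```bash
python3 - <<'E'
from h import *
np.set_printoptions(precision=4,suppress=True)
f=dict(np.load("w1.npz"))
uv,P=cloud(f,(270,92,375,240))
v=P[(P[:,2]>.03)&(P[:,2]<.055)]
# drop slip-ish outliers by connected mask height only
r=cv2.minAreaRect((v[:,:2]*1000).astype(np.float32)); print(r)
w,h=r[1]; a=r[2] if w>h else r[2]-90
a=(a+90)%180-90; print("yaw",a)
c=np.array(r[0])/1000; x=np.array([np.cos(np.radians(a)),np.sin(np.radians(a))]); y=np.array([-x[1],x[0]])
L=(P[:,:2]-c)@np.c_[x,y]
img=f["img"][uv[:,1],uv[:,0]]
for s in np.arange(-.08,.081,.004):
    m=(abs(L[:,0]-s)<.002)&(abs(L[:,1])<.022); 
    if m.any(): print("%.3f z %.4f"%(s,np.median(P[m,2])),np.median(img[m],0),m.sum())
for s in np.arange(-.048,.049,.004):
    m=(abs(L[:,1]-s)<.002)&(abs(L[:,0]-.025)<.01)
    if m.any(): print("y%.3f z %.4f"%(s,np.median(P[m,2])))
E
```

```text
((508.05902099609375, -291.3353576660156), (87.49542236328125, 148.43084716796875), 73.3638687133789)
yaw -16.636131286621094
-0.072 z 0.0364 [78. 55. 45.] 83
-0.068 z 0.0367 [78. 55. 45.] 103
-0.064 z 0.0368 [79. 56. 46.] 108
-0.060 z 0.0303 [61. 44. 34.] 305
-0.056 z 0.0128 [81.  56.  41.5] 62
-0.048 z 0.0412 [107.  72.  47.] 9
-0.044 z 0.0418 [131.  88.  52.] 111
-0.040 z 0.0418 [139.  94.  56.] 130
-0.036 z 0.0418 [236.5 171.5  95. ] 102
-0.032 z 0.0420 [236. 170.  95.] 113
-0.028 z 0.0265 [120.   84.5  54. ] 328
-0.024 z 0.0125 [153. 103.  68.] 15
-0.020 z 0.0423 [154. 105.  65.] 1
-0.016 z 0.0442 [231. 162.  91.] 105
-0.012 z 0.0444 [233. 165.  93.] 129
-0.008 z 0.0443 [232. 163.  92.] 126
-0.004 z 0.0443 [231. 162.  91.] 132
0.000 z 0.0438 [218.  147.5  83. ] 178
0.004 z 0.0163 [100.  69.  51.] 233
0.008 z 0.0123 [100.   70.5  56.5] 110
0.012 z 0.0123 [101.  71.  57.] 115
0.016 z 0.0122 [101.  72.  58.] 113
0.020 z 0.0123 [103.5  73.   59. ] 112
0.024 z 0.0123 [106.  74.  60.] 109
0.028 z 0.0124 [106.  74.  61.] 119
0.032 z 0.0123 [84. 59. 46.] 123
0.036 z 0.0130 [140.  94.  57.] 47
0.040 z 0.0427 [201. 135.  77.] 141
0.044 z 0.0428 [206. 138.  79.] 139
0.048 z 0.0427 [208. 139.  80.] 147
0.052 z 0.0424 [161. 108.  63.] 155
0.056 z 0.0361 [108.  75.  62.] 135
0.060 z 0.0367 [112.  78.  64.] 146
0.064 z 0.0372 [114.  79.  65.] 202
0.068 z 0.0370 [116.  81.  67.] 141
0.072 z 0.0358 [109.  76.  63.] 117
0.076 z 0.0002 [128.  92.  65.] 117
0.080 z 0.0001 [134.   95.   66.5] 118
y-0.048 z -0.0000
y-0.044 z 0.0352
y-0.040 z 0.0367
y-0.036 z 0.0367
y-0.032 z 0.0350
y-0.028 z 0.0123
y-0.024 z 0.0124
y-0.020 z 0.0124
y-0.016 z 0.0122
y-0.012 z 0.0124
y-0.008 z 0.0122
y-0.004 z 0.0122
y0.000 z 0.0123
y0.004 z 0.0121
y0.008 z 0.0124
y0.012 z 0.0123
y0.016 z 0.0121
y0.020 z 0.0122
y0.024 z 0.0122
y0.028 z 0.0123
y0.032 z 0.0292
y0.036 z 0.0365
y0.040 z 0.0363
y0.044 z 0.0354
y0.048 z -0.0001
```

Call:
carry_out([
  {"fingers":0.65,"tx":0.4,"ty":4.5,"tz":0,"twist":0},
  {"fingers":0.65,"tx":0.4,"ty":4.5,"tz":0,"twist":0},
  {"fingers":0.65,"tx":0.4,"ty":4.5,"tz":0,"twist":0},
  {"fingers":0.65,"tx":0.4,"ty":4.5,"tz":0,"twist":0},
  {"fingers":0.65,"tx":0.4,"ty":4.5,"tz":-1,"twist":0},
  {"fingers":0.65,"tx":0.4,"ty":4.5,"tz":-2,"twist":0},
  {"fingers":0.65,"tx":0.4,"ty":4.5,"tz":-2,"twist":0},
  {"fingers":0.65,"tx":0.4,"ty":4.5,"tz":-2,"twist":0},
])

```text
t: 2.8
tcp_pos: [0.531, 0.0692, 0.1798]
orientation: [0.0, 0.992, -0.126, 0.0]
wrist_force: [1.4, 0.5, 0.1]
width: 0.0552
gripper_force: 0.0
```

Call:
carry_out([
  {"fingers":0.65,"tx":0.7,"ty":4.5,"tz":0,"twist":0},
  {"fingers":0.65,"tx":0,"ty":0,"tz":0,"twist":0},
  {"fingers":0.65,"tx":0,"ty":0,"tz":0,"twist":0},
])

```text
t: 3.1
tcp_pos: [0.538, 0.1133, 0.1802]
orientation: [0.0, 0.992, -0.125, 0.0]
wrist_force: [-0.6, -1.3, -0.4]
width: 0.056
gripper_force: 0.0
```

```bash
cat > st.py <<'E'
from h import *
np.set_printoptions(precision=4,suppress=True)
f=ctrl.grab_frame("wrist"); uv,P=cloud(f,(0,0,640,400))
b=P[(P[:,2]>.058)&(P[:,2]<.073)&(P[:,0]>.48)&(P[:,0]<.62)&(P[:,1]>.06)&(P[:,1]<.25)]
for lo,hi in ((.08,.15),(.155,.23)):
    q=b[(b[:,1]>lo)&(b[:,1]<hi)]
    if len(q)>10: print(len(q),cv2.minAreaRect((q[:,:2]*1000).astype(np.float32)))
t=P[(P[:,2]>.019)&(P[:,2]<.028)&(P[:,0]>.45)&(P[:,0]<.65)&(P[:,1]>.03)&(P[:,1]<.27)]
print("stand",cv2.minAreaRect((t[:,:2]*1000).astype(np.float32)))
s=ctrl.read_state(); print(s["tcp_pos"],s["wrist_force"],s["joints"])
E
python3 st.py; python3 -c "
from h import *
save(ctrl.grab_frame('wrist'),'w2.png')"
```

```text
815 ((541.0614013671875, 116.12510681152344), (23.41362190246582, 23.965986251831055), 75.48609161376953)
871 ((560.5121459960938, 189.56121826171875), (24.526546478271484, 23.70275115966797), 74.96109771728516)
stand ((550.2105102539062, 152.907470703125), (150.25755310058594, 60.89323425292969), 75.35470581054688)
[0.5381 0.1122 0.1804] [ 1.1851 -0.5573 -0.0588] [-0.4066  0.781   0.2753  1.6737 -0.2911  0.7273 -1.8114]
```

View pics/w2.png

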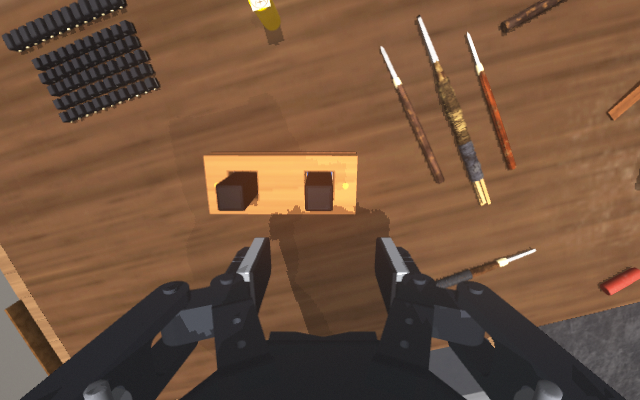

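Wrist view: right blank at (318,192) and left one at (237,190), in the stand. That matches the measurements, so I'll descend on the right one and grip it.

Call:
carry_out([
  {"fingers":0.65,"tx":0.25,"ty":0.35,"tz":-3,"twist":0},
  {"fingers":0.65,"tx":0,"ty":0,"tz":-4,"twist":0},
  {"fingers":0.65,"tx":0,"ty":0,"tz":-3,"twist":0},
  {"fingers":0.65,"tx":0,"ty":0,"tz":-1.9,"twist":0},
  {"fingers":0.65,"tx":0,"ty":0,"tz":0,"twist":0},
  {"fingers":0.2,"tx":0,"ty":0,"tz":0,"twist":0},
  {"fingers":0.1,"tx":0,"ty":0,"tz":0,"twist":0},
  {"fingers":0.1,"tx":0,"ty":0,"tz":0,"twist":0},
])

```text
t: 4.0
tcp_pos: [0.5412, 0.1166, 0.0626]
orientation: [-0.0, 0.992, -0.126, 0.001]
wrist_force: [-0.4, -1.8, 9.2]
width: 0.0228
gripper_force: 59.3
```

Call:
carry_out([
  {"fingers":0.1,"tx":0,"ty":0,"tz":0,"twist":0},
  {"fingers":0.1,"tx":0,"ty":0,"tz":0,"twist":0},
])

```text
t: 4.2
tcp_pos: [0.5412, 0.1166, 0.0626]
orientation: [-0.0, 0.992, -0.126, 0.001]
wrist_force: [-0.9, -2.2, 8.2]
width: 0.023
gripper_force: 59.4
```

Call:
carry_out([
  {"fingers":0.1,"tx":0,"ty":0,"tz":1,"twist":0},
  {"fingers":0.1,"tx":0,"ty":0,"tz":1.5,"twist":0},
  {"fingers":0.1,"tx":0,"ty":0,"tz":2,"twist":0},
  {"fingers":0.1,"tx":0,"ty":0,"tz":0,"twist":0},
  {"fingers":0.1,"tx":0,"ty":0,"tz":0,"twist":0},
  {"fingers":0.1,"tx":0,"ty":0,"tz":0,"twist":0},
  {"fingers":0.1,"tx":0,"ty":0,"tz":0,"twist":0},
  {"fingers":0.1,"tx":0,"ty":0,"tz":0,"twist":0},
])

```text
t: 5.0
tcp_pos: [0.5404, 0.1168, 0.1059]
orientation: [0.0, 0.992, -0.125, -0.0]
wrist_force: [-0.2, -0.9, -1.9]
width: 0.0231
gripper_force: 58.7
```

```bash
python3 - <<'E'
from h import *
np.set_printoptions(precision=3,suppress=True)
w=[]
for i in range(6):
    f=ctrl.grab_frame("wrist"); s=ctrl.read_state(); w.append(s["wrist_force"]); 
print(np.array(w),np.mean(w,0),s["tcp_pos"],s["joint_torque"],s["moment"]); save(f,"w3.png")
f=ctrl.grab_frame("side"); im=cv2.cvtColor(f["img"],cv2.COLOR_RGB2BGR)[180:300,220:340]; cv2.imwrite("pics/s3.png",cv2.resize(im,None,fx=5,fy=5,interpolation=cv2.INTER_CUBIC)[:600])
E
```

```text
[[-0.474 -0.372 -1.132]
 [ 0.559 -0.408 -0.368]
 [-0.74   0.343 -0.838]
 [ 0.197 -0.222 -0.169]
 [ 0.188 -0.308 -0.177]
 [-0.312 -0.412 -2.211]] [-0.097 -0.23  -0.816] [0.541 0.117 0.106] [  0.008 -91.781   7.084 -14.708   0.011   0.001   0.   ] [ 0.004 -0.02   0.027]
```

View pics/s3.png

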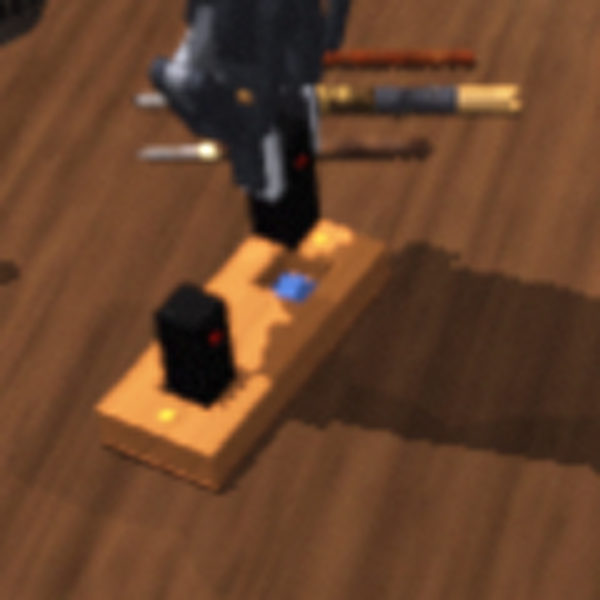

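The side crop shows the right blank hanging clear above its socket at (285,270), upright in the grip. The mean wrist load of about -0.8 N suggests resin. I'll set it back and weigh the other one.

Call:
carry_out([
  {"fingers":0.1,"tx":0,"ty":0,"tz":-1.5,"twist":0},
  {"fingers":0.1,"tx":0,"ty":0,"tz":-1.2,"twist":0},
  {"fingers":0.1,"tx":0,"ty":0,"tz":-0.8,"twist":0},
  {"fingers":0.1,"tx":0,"ty":0,"tz":-0.5,"twist":0},
  {"fingers":0.1,"tx":0,"ty":0,"tz":-0.3,"twist":0},
  {"fingers":0.1,"tx":0,"ty":0,"tz":0,"twist":0},
])

```text
t: 5.95
tcp_pos: [0.5405, 0.1168, 0.0632]
orientation: [-0.0, 0.992, -0.125, -0.0]
wrist_force: [-0.1, -0.1, -0.7]
width: 0.0236
gripper_force: 58.7
```

Call:
carry_out([
  {"fingers":0.65,"tx":0,"ty":0,"tz":0,"twist":0},
  {"fingers":0.65,"tx":0,"ty":0,"tz":0,"twist":0},
  {"fingers":0.65,"tx":0,"ty":0,"tz":0,"twist":0},
  {"fingers":0.65,"tx":0,"ty":0,"tz":0,"twist":0},
  {"fingers":0.65,"tx":0,"ty":0,"tz":2,"twist":0},
  {"fingers":0.65,"tx":0,"ty":0,"tz":3,"twist":0},
  {"fingers":0.65,"tx":0,"ty":0,"tz":3,"twist":0},
])

```text
t: 6.65
tcp_pos: [0.5403, 0.1168, 0.1442]
orientation: [0.0, 0.992, -0.126, -0.0]
wrist_force: [0.0, 0.3, -0.3]
width: 0.0558
gripper_force: 0.0
```

```bash
python3 st.py
```

```text
1091 ((540.7984619140625, 117.22594451904297), (23.92198371887207, 23.735370635986328), 75.99559783935547)
1159 ((560.1454467773438, 189.4888153076172), (24.244667053222656, 24.11448860168457), 75.27400207519531)
stand ((550.4877319335938, 153.037109375), (150.5609130859375, 60.51382827758789), 75.34222412109375)
[0.5419 0.1169 0.1486] [1.6785 1.2026 7.8742] [-0.4022  0.8317  0.2566  1.6912 -0.3134  0.6542 -1.799 ]
```

Call:
carry_out([
  {"fingers":0.65,"tx":0.95,"ty":3.65,"tz":0,"twist":0},
  {"fingers":0.65,"tx":0.95,"ty":3.65,"tz":0,"twist":0},
  {"fingers":0.65,"tx":0,"ty":0,"tz":0,"twist":0},
  {"fingers":0.65,"tx":0,"ty":0,"tz":-3,"twist":0},
  {"fingers":0.65,"tx":0,"ty":0,"tz":-3,"twist":0},
  {"fingers":0.65,"tx":0,"ty":0,"tz":-2.2,"twist":0},
  {"fingers":0.65,"tx":0,"ty":0,"tz":0,"twist":0},
  {"fingers":0.1,"tx":0,"ty":0,"tz":0,"twist":0},
])

```text
t: 7.5
tcp_pos: [0.5597, 0.1897, 0.0618]
orientation: [-0.0, 0.992, -0.126, 0.0]
wrist_force: [0.3, 0.3, -0.5]
width: 0.0424
gripper_force: 0.0
```

Call:
carry_out([
  {"fingers":0.1,"tx":0,"ty":0,"tz":0,"twist":0},
  {"fingers":0.1,"tx":0,"ty":0,"tz":0,"twist":0},
  {"fingers":0.1,"tx":0,"ty":0,"tz":0,"twist":0},
])

```text
t: 7.8
tcp_pos: [0.5601, 0.1898, 0.0627]
orientation: [-0.0, 0.992, -0.125, 0.001]
wrist_force: [-1.8, -1.7, 7.0]
width: 0.023
gripper_force: 58.7
```

Call:
carry_out([
  {"fingers":0.1,"tx":0,"ty":0,"tz":1,"twist":0},
  {"fingers":0.1,"tx":0,"ty":0,"tz":1.5,"twist":0},
  {"fingers":0.1,"tx":0,"ty":0,"tz":2,"twist":0},
  {"fingers":0.1,"tx":0,"ty":0,"tz":2.5,"twist":0},
  {"fingers":0.1,"tx":0,"ty":0,"tz":0,"twist":0},
  {"fingers":0.1,"tx":0,"ty":0,"tz":0,"twist":0},
  {"fingers":0.1,"tx":0,"ty":0,"tz":0,"twist":0},
  {"fingers":0.1,"tx":0,"ty":0,"tz":0,"twist":0},
])

```text
t: 8.6
tcp_pos: [0.5592, 0.1897, 0.1306]
orientation: [0.0, 0.992, -0.125, -0.001]
wrist_force: [0.4, 0.1, -2.9]
width: 0.0229
gripper_force: 60.7
```

```bash
python3 - <<'E'
from h import *
np.set_printoptions(precision=3,suppress=True)
w=[]
for i in range(6):
    f=ctrl.grab_frame("side"); s=ctrl.read_state(); w.append(s["wrist_force"]); 
print(np.array(w),np.mean(w,0),s["tcp_pos"],s["moment"])
im=cv2.cvtColor(f["img"],cv2.COLOR_RGB2BGR)[180:300,220:340]; cv2.imwrite("pics/s4.png",cv2.resize(im,None,fx=5,fy=5,interpolation=cv2.INTER_CUBIC)[:600])
E
```

```text
[[-0.324 -0.213 -3.031]
 [-0.36  -0.061 -2.607]
 [-0.253  0.596 -2.719]
 [-0.207 -0.363 -3.495]
 [-0.143 -0.037 -3.406]
 [-0.811  0.312 -2.949]] [-0.35   0.039 -3.035] [0.559 0.19  0.131] [-0.006 -0.03  -0.014]
```

View pics/s4.png

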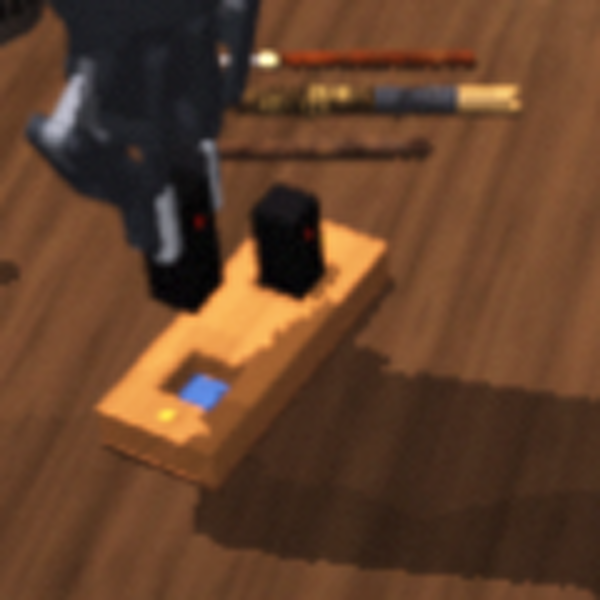

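The side crop shows the left blank hanging clear over its empty socket at (200,390), and the right one standing in its socket. The left weighs 3.0 N, so it is the brass one and goes to the vice.

Call:
carry_out([
  {"fingers":0.1,"tx":0,"ty":0,"tz":3,"twist":0},
  {"fingers":0.1,"tx":-0.2,"ty":-2,"tz":2,"twist":-0.4},
  {"fingers":0.1,"tx":-0.2,"ty":-4,"tz":0,"twist":-0.4},
  {"fingers":0.1,"tx":-0.3,"ty":-4.5,"tz":0,"twist":-0.4},
  {"fingers":0.1,"tx":-0.3,"ty":-4.5,"tz":0,"twist":-0.4},
  {"fingers":0.1,"tx":-0.3,"ty":-4.5,"tz":0,"twist":-0.4},
  {"fingers":0.1,"tx":-0.3,"ty":-4.5,"tz":0,"twist":-0.2},
  {"fingers":0.1,"tx":-0.3,"ty":-4.5,"tz":0,"twist":0},
])

```text
t: 9.7
tcp_pos: [0.5402, -0.0969, 0.1813]
orientation: [-0.0, 0.99, -0.144, 0.0]
wrist_force: [2.2, 0.4, -2.9]
width: 0.0229
gripper_force: 60.7
```

Call:
carry_out([
  {"fingers":0.1,"tx":-0.3,"ty":-4.5,"tz":0,"twist":0},
  {"fingers":0.1,"tx":-0.3,"ty":-4.5,"tz":0,"twist":0},
  {"fingers":0.1,"tx":-0.3,"ty":-4.5,"tz":0,"twist":0},
  {"fingers":0.1,"tx":-0.3,"ty":-4,"tz":-1,"twist":0},
  {"fingers":0.1,"tx":-0.3,"ty":-2,"tz":-3,"twist":0},
  {"fingers":0.1,"tx":0,"ty":-0.7,"tz":-2,"twist":0},
  {"fingers":0.1,"tx":0,"ty":0,"tz":0,"twist":0},
  {"fingers":0.1,"tx":0,"ty":0,"tz":0,"twist":0},
])

```text
t: 10.5
tcp_pos: [0.5258, -0.2967, 0.1218]
orientation: [-0.0, 0.99, -0.144, 0.0]
wrist_force: [0.2, 1.4, -2.3]
width: 0.0229
gripper_force: 60.9
```

```bash
python3 - <<'E'
from h import *
from scipy.spatial.transform import Rotation as Ro
np.set_printoptions(precision=4,suppress=True)
f=ctrl.grab_frame("wrist"); save(f,"w5.png"); s=ctrl.read_state()
M=Ro.from_quat(s["orientation"],scalar_first=True).as_matrix(); print(s["tcp_pos"],"yaw",np.degrees(np.arctan2(M[1,0],M[0,0])),s["joints"])
uv,P=cloud(f)
v=P[(P[:,2]>.033)&(P[:,2]<.046)&(abs(P[:,0]-.508)<.1)&(abs(P[:,1]+.291)<.07)]
print("vice",cv2.minAreaRect((v[:,:2]*1000).astype(np.float32)))
tz=s["tcp_pos"][2]
b=P[(abs(P[:,0]-s["tcp_pos"][0])<.03)&(abs(P[:,1]-s["tcp_pos"][1])<.011)&(P[:,2]>tz-.05)&(P[:,2]<tz+.015)]
a=np.radians(-16.7);L=(b[:,:2]-s["tcp_pos"][:2])@np.array([[np.cos(a),-np.sin(a)],[np.sin(a),np.cos(a)]])
print("heights rel tcp:")
for z in np.arange(-.05,.015,.005):
    m=abs(b[:,2]-tz-z)<.0025
    if m.sum()>3: print("%.3f"%z,m.sum(),"x %.4f..%.4f"%tuple(np.percentile(L[m,0],[3,97])),"y %.4f..%.4f"%tuple(np.percentile(L[m,1],[3,97])))
E
```

```text
[ 0.5261 -0.2966  0.1224] yaw -16.566607298029602 [ 0.3756  0.9239  0.1784  1.515  -0.2168  0.7212 -1.2123]
vice ((508.33392333984375, -290.9007873535156), (87.33145141601562, 149.01023864746094), 73.66983795166016)
heights rel tcp:
-0.050 44 x 0.0109..0.0118 y -0.0069..0.0118
-0.045 90 x 0.0109..0.0118 y -0.0074..0.0114
-0.040 93 x 0.0109..0.0119 y -0.0073..0.0115
-0.035 114 x 0.0109..0.0118 y -0.0075..0.0113
-0.030 111 x 0.0108..0.0118 y -0.0071..0.0121
-0.025 131 x 0.0110..0.0119 y -0.0075..0.0117
-0.020 139 x 0.0109..0.0119 y -0.0073..0.0120
-0.015 167 x 0.0108..0.0119 y -0.0074..0.0140
-0.010 185 x 0.0108..0.0119 y -0.0072..0.0137
-0.005 210 x 0.0108..0.0119 y -0.0074..0.0141
-0.000 237 x 0.0108..0.0120 y -0.0073..0.0139
0.005 2165 x -0.0110..0.0113 y -0.0098..0.0118
0.010 78 x -0.0102..0.0114 y -0.0105..0.0146
```

View pics/w5.png

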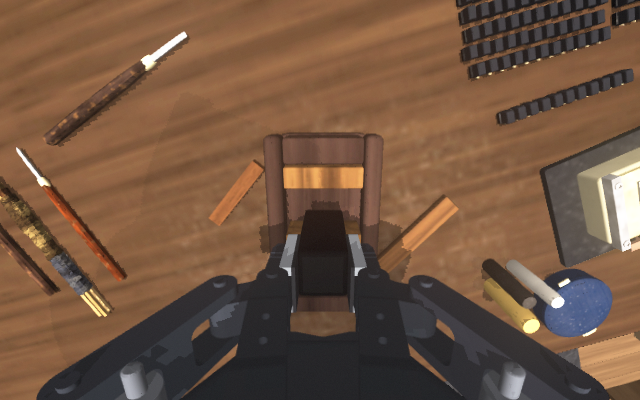

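The wrist view shows the gripped blank at (323,250) upright above the vice gap, with the fixed jaw's top band at (323,177), and it is centred and square. I'll lower it.

Call:
carry_out([
  {"fingers":0.1,"tx":0,"ty":0,"tz":-1.5,"twist":0},
  {"fingers":0.1,"tx":0,"ty":0,"tz":-1.5,"twist":0},
  {"fingers":0.1,"tx":0,"ty":0,"tz":-1.2,"twist":0},
  {"fingers":0.1,"tx":0,"ty":0,"tz":-0.6,"twist":0},
  {"fingers":0.1,"tx":0,"ty":0,"tz":-0.3,"twist":0},
  {"fingers":0.1,"tx":0,"ty":0,"tz":0,"twist":0},
])

```text
t: 11.15
tcp_pos: [0.5256, -0.2971, 0.0705]
orientation: [-0.0, 0.99, -0.144, 0.0]
wrist_force: [-0.4, 0.4, -2.5]
width: 0.023
gripper_force: 61.0
```

Call:
carry_out([
  {"fingers":0.1,"tx":0.25,"ty":-0.07,"tz":0,"twist":0},
  {"fingers":0.1,"tx":0.2,"ty":-0.06,"tz":0,"twist":0},
  {"fingers":0.1,"tx":0.1,"ty":-0.03,"tz":-0.2,"twist":0},
  {"fingers":0.1,"tx":0,"ty":0,"tz":-0.1,"twist":0},
  {"fingers":0.1,"tx":0,"ty":0,"tz":0,"twist":0},
  {"fingers":0.1,"tx":0,"ty":0,"tz":0,"twist":0},
])

```text
t: 11.75
tcp_pos: [0.5309, -0.2987, 0.0672]
orientation: [-0.0, 0.99, -0.144, -0.0]
wrist_force: [0.0, -0.9, -3.4]
width: 0.0225
gripper_force: 61.1
```

Call:
carry_out([
  {"fingers":0.1,"tx":0.05,"ty":-0.015,"tz":0,"twist":0},
  {"fingers":0.1,"tx":0.05,"ty":-0.015,"tz":0,"twist":0},
  {"fingers":0.1,"tx":0,"ty":0,"tz":0,"twist":0},
  {"fingers":0.1,"tx":0,"ty":0,"tz":0,"twist":0},
])

```text
t: 12.15
tcp_pos: [0.532, -0.299, 0.0673]
orientation: [-0.0, 0.99, -0.144, 0.0]
wrist_force: [-0.2, 0.5, -3.2]
width: 0.023
gripper_force: 61.1
```

Call:
carry_out([
  {"fingers":0.1,"tx":0,"ty":0,"tz":-0.1,"twist":0},
  {"fingers":0.1,"tx":0,"ty":0,"tz":0,"twist":0},
  {"fingers":0.1,"tx":0,"ty":0,"tz":0,"twist":0},
])

```text
t: 12.45
tcp_pos: [0.5321, -0.2991, 0.0669]
orientation: [0.0, 0.99, -0.144, 0.0]
wrist_force: [-2.2, 1.6, 9.9]
width: 0.0228
gripper_force: 62.5
```

Call:
carry_out([
  {"fingers":0.1,"tx":0.05,"ty":-0.015,"tz":0,"twist":0},
  {"fingers":0.1,"tx":0,"ty":0,"tz":0,"twist":0},
  {"fingers":0.1,"tx":0,"ty":0,"tz":0,"twist":0},
])

```text
t: 12.75
tcp_pos: [0.5323, -0.2992, 0.0669]
orientation: [-0.0, 0.99, -0.145, -0.0]
wrist_force: [-5.5, 1.5, 12.5]
width: 0.0229
gripper_force: 63.1
```

Call:
carry_out([
  {"fingers":0.1,"tx":0.05,"ty":-0.015,"tz":0,"twist":0},
  {"fingers":0.1,"tx":0,"ty":0,"tz":0,"twist":0},
  {"fingers":0.1,"tx":0,"ty":0,"tz":0,"twist":0},
])

```text
t: 13.05
tcp_pos: [0.5323, -0.2992, 0.0669]
orientation: [-0.0, 0.989, -0.145, -0.001]
wrist_force: [-7.9, 3.3, 14.5]
width: 0.0227
gripper_force: 63.4
```

Call:
carry_out([
  {"fingers":0.1,"tx":0,"ty":0,"tz":0.12,"twist":0},
  {"fingers":0.1,"tx":0,"ty":0,"tz":0,"twist":0},
  {"fingers":0.1,"tx":0,"ty":0,"tz":0,"twist":0},
])

```text
t: 13.35
tcp_pos: [0.5323, -0.2991, 0.0673]
orientation: [-0.0, 0.99, -0.145, -0.001]
wrist_force: [-6.3, 2.2, 0.9]
width: 0.0233
gripper_force: 61.5
```

Call:
carry_out([
  {"fingers":0.1,"tx":0,"ty":0,"tz":-0.08,"twist":0},
  {"fingers":0.1,"tx":0,"ty":0,"tz":0,"twist":0},
  {"fingers":0.1,"tx":0,"ty":0,"tz":0,"twist":0},
  {"fingers":0.1,"tx":0,"ty":0,"tz":0,"twist":0},
])

```text
t: 13.75
tcp_pos: [0.5323, -0.2992, 0.067]
orientation: [-0.0, 0.989, -0.145, -0.001]
wrist_force: [-7.6, 2.7, 9.4]
width: 0.023
gripper_force: 62.4
```

```bash
python3 - <<'E'
from h import *
np.set_printoptions(precision=4,suppress=True)
f=ctrl.grab_frame("wrist"); cv2.imwrite("pics/w6.png",cv2.resize(cv2.cvtColor(f["img"],cv2.COLOR_RGB2BGR)[100:330,200:450],None,fx=2.5,fy=2.5))
s=ctrl.read_state(); print(s["tcp_pos"],s["orientation"],s["wrist_force"],s["gripper_force"])
uv,P=cloud(f); a=np.radians(-16.6); L=(P[:,:2]-[.5081,-.2912])@np.array([[np.cos(a),-np.sin(a)],[np.sin(a),np.cos(a)]])
for z in np.arange(.044,.08,.004):
    m=(abs(P[:,2]-z)<.002)&(abs(L[:,1])<.008)&(L[:,0]>.005)&(L[:,0]<.045)
    if m.sum()>3: print("z%.3f"%z,m.sum(),np.percentile(L[m,0],[3,50,97]))
f=ctrl.grab_frame("top"); uv,P=cloud(f,(225,148,295,190)); q=P[(P[:,2]>.05)&(P[:,2]<.09)]; print("light",cv2.minAreaRect((q[:,:2]*1000).astype(np.float32)),np.median(q[:,2]))
E
```

```text
[ 0.5323 -0.2992  0.0669] [-0.0002  0.9895 -0.1445 -0.0007] [-8.1835  2.6662  8.2883] 62.38234408199787
z0.044 430 [0.0369 0.0406 0.0448]
z0.048 81 [0.0367 0.0371 0.0375]
z0.052 96 [0.0366 0.0371 0.0377]
z0.056 106 [0.0367 0.0371 0.0377]
z0.060 107 [0.0367 0.0372 0.0376]
z0.064 125 [0.0368 0.0372 0.0377]
z0.068 134 [0.0366 0.0372 0.0378]
z0.072 1597 [0.0145 0.0266 0.0371]
z0.076 8 [0.0189 0.0237 0.0304]
light ((538.6599731445312, 116.69559478759766), (24.044790267944336, 23.71617317199707), 70.61788177490234) 0.06680038341102419
```

View pics/w6.png

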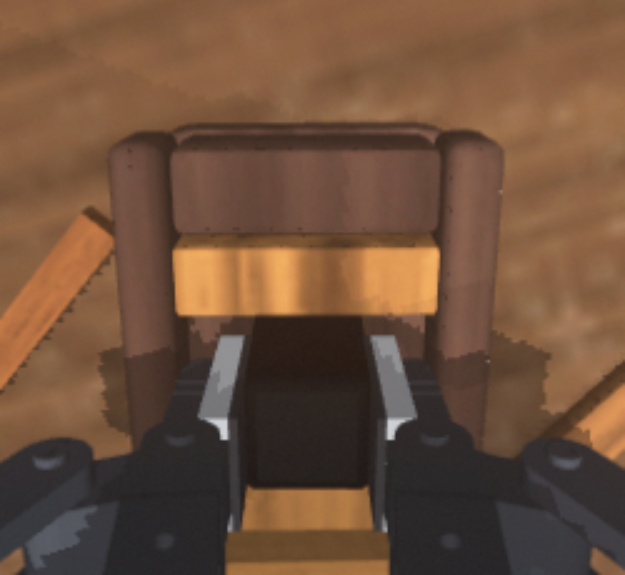

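The crop shows the blank at (310,400) flat against the fixed jaw's edge at (310,315). It is centred between the cheeks, its front face is vertical at 37.2 mm, and its top is at 72 mm. The lighter blank is standing in its socket.

```bash
python3 -c "
from station import ctrl
print(ctrl.job_done())"
```

```text
the job is handed in; nothing more can be done
None
```

The brass blank (the left one, about 3.0 N against 0.8 N) is on the vice bed, upright and flat against the fixed jaw, still gripped; the resin one stands in the right-hand socket, and the job is handed in, though no verdict came back.

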